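# Mark a wooden board in the loaded press and put it on display

### The arm

A 6-joint arm with a two-finger parallel gripper is mounted at the origin on the work surface. World frame = base frame: x ahead of the robot, y to its left, z up, the work surface at z = 0. Lengths are in m, angles in rad, forces in N, time in s.
With the tool pointing down it reaches from about 0.275 to 0.75 m from the base axis. Payload 10.2 kg.
Tool frame: the origin (TCP) lies midway between the tips of the shut fingers; the grasp point (between the pads) lies 19 mm behind it; z points along the fingers, y is the line along which they close (so a half turn about z gives the same grasp; the last joint's range is limited). The gripper opens to 88 mm and grips with 3 to 60 N. Pads are 18 mm wide; open, the fingers measure 123 mm over their backs; the gripper's body (75 mm by 187 mm) begins 45 mm behind the grasp point.
Start: joints at [-1.522, 0.313, 1.498, -0, 1.331, -0.223], TCP at [0.141, -0.506, 0.239] pointing down, gripper open.
Joint ranges: [-2.94, 2.94], [-0.97, 2.17], [0.19, 2.56], [-1.23, 4.37], [0.02, 3.11], [-2.88, 2.88]. Speed limits (rad/s): [2.39, 2.39, 3.01, 3.14, 3.14, 3.14].

### API

Orientations are given as a unit quaternion [x, y, z, w].
In Python, from bench import ctrl gives the robot as it stands.
- The arm moves only by the tool apply_moves, never from a script. Its argument "commands" is a list of rows, each an object with "travel": the shift along the tool's x, y, z scaled (see below), a list of three; "dr": the turn, a rotation vector about the tool's x, y, z scaled (see below), a list of three; "jaw": the opening, from 0 (shut) to 1 (fully open). In form: [{"travel": [dx, dy, dz], "dr": [wx, wy, wz], "jaw": jaw}, ...]. A call has 1 to 8 rows; each row is the pose to reach, as a shift and turn from the pose commanded when the call began, along the tool's axes at that moment; what a row does not reach only later rows make up. The controller multiplies each number of a shift by 25 cm and each number of a turn by 0.5 rad. A row lasts 1/10 s, in which the tool goes at most 50 mm and 8.59 degrees, less where a joint would pass 70% of its speed; a pose out of reach is approached as far as the arm can. A call with a number of a shift or a turn outside -1 to 1 is refused whole. A call with a gripper value outside its range is refused whole. The fingers move at their own pace and stop on an object; "grip_force" is the grip in N (left out, the last holds). Time passes only in rows, so rows that repeat a pose let the fingers close. It gives the time, the measured TCP pose, the force, the opening and the grip force at its end, in the units of the state.
- ctrl.observe(): the state, without advancing time (a new reading comes with each control period).
- ctrl.camera(name): name is "scene" or "side" or "wrist"; returns a dict with "pixels" (480x640x3 uint8, blue, green, red), "camera_matrix" (3x3 intrinsics, pixels), "pose" (4x4, takes a point from camera to world coordinates). Camera axes: x right, y down, z forward; pixel columns grow to the right and rows downward; lengths in m; the calibration is good to about 2 mm. The wrist camera is an equidistant fisheye: a pixel r from the principal point sees the ray r / f radians off the axis. A picture is of the moment at which its call begins. There is no depth.
- ctrl.finish_job(): hands the job in; it is judged then, once.
The state is a dict: "clock": time; "joint_pos": joint angles; "qvel": joint speeds; "tau": joint torques, N m; "tcp_pos": TCP position; "tool_rot": TCP orientation; "contact_force": force on the tool from outside, world axes, zero at the start; "ft_torque": the same for the moment, N m; "finger_gap": finger opening in m; "grasp_force": force on a finger pad.
Only numpy, scipy, OpenCV 4.12 (cv2) and the standard library are available. Lean on these libraries where they do the work, as an engineer would, in place of code of your own. Each camera call takes 0.05 s, during which the arm holds its last target. There are 200 camera calls.

### The job

A plain wooden board lies ready under one of the two levers of the marking press: push that lever's black paddle fully down to its stop for a moment and let it spring back up; never push down the lever that has no board under it. Then take the board out by its projecting end and lay it, without dropping it, in the empty bay of the wooden display riser, flat on the floor of the bay and lengthwise beside the two finished boards, with one end overhanging the riser's front like theirs. Do not push the finished boards out of place or knock over the wooden egg that stands on the press.

Things in the scene. Friction and masses are not known exactly. Their poses are not given: they have to be found in the camera images.
- press: Twin marking press, fixed: grey base plate 210 x 270 x 15 mm, two stations at y = +65 (left) and -65 mm (right). Origin on the table under the press; x to its rear, z up; its front (-x) faces the robot. Per station: an anvil, rear cheeks (x 63 to 97, top z = 83 mm) and a lever hinged there at z = 68 mm, reaching forward over the anvil to x = -105 mm, with a brass die below it at x = -40 mm.
- anvil_left (a point): Middle of the top of the left steel anvil (110 mm long along x, 60 mm wide, top 40 mm above the table; press frame x = -55, y = +65 mm); axes as the press's. A board on it lies lengthwise along x and sticks out about 70 mm in front of the paddle. Beside the anvils it is open: sliding the board 60 mm sideways brings it out from under the lever.
- anvil_right (a point): Middle of the top of the right anvil (y = -65 mm), the same. One anvil holds the board, the other is empty.
- lever_left (a joint): Left lever (y = +65 mm in the press's frame), rad: 0 = up, 0.16 = down at its stop. The spring takes 5 N at the paddle to start and about 11 N at the stop, and lifts the lever again.
- lever_right (a joint): Right lever (y = -65 mm), the same.
- paddle_left (a point): Centre of the top face of the left lever's black paddle (45 mm long, 50 mm wide, 12 mm thick); moves with the lever: in the press's frame x = -82, z = 100 mm when up, x = -85, z = 74 mm at the stop.
- paddle_right (a point): Centre of the top face of the right lever's paddle, the same.
- board_new: The unmarked wooden board: 200 mm long (x), 45 mm wide (y), 10 mm thick, about 60 g, far (+x) end round, near end square. Origin: centre of its underside. It starts on one of the anvils, under the lever, origin near x = -75 mm in the press's frame, underside 40 mm above the table. Take it across its width by the projecting near end, about 65 mm from its middle.
- riser: Plywood display riser, fixed: 140 deep (x), 263 wide (y), floor 40 mm above the table. Origin: centre of its underside; x to its rear; open front (-x) faces the robot. Three bays parted by ribs 8 thick, 12 mm high; back stop 20 mm high, its face at x = +70 mm. Boards lie along x with their middle about 45 mm in front of the riser's middle, near ends overhanging the front by about 75 mm.
- bay_left (a point): Middle of the floor of the left bay (y = +85 mm in the riser's frame; 140 mm deep, 77 mm wide); axes as the riser's.
- bay_middle (a point): Middle of the floor of the middle bay (y = 0), the same.
- bay_right (a point): Middle of the floor of the right bay (y = -85 mm), the same.
- board_a: Finished wooden board, the same size and shape as board_new, with a ring mark on its top; lies in one of the riser's bays, like the other one. Origin and axes as board_new.
- board_b: Finished wooden board, the same size and shape as board_new, with a ring mark on its top; lies in one of the riser's bays, like the other one. Origin and axes as board_new.
- egg_cup: Bystander: turned dark wooden egg on a foot, 46 mm across, 78 mm tall, standing on the press's base plate between the rear cheeks. Origin: centre of its underside.
Mind the look-alikes: they are no part of the job. What is shaped like the board_new but pink is not meant.

How it is judged:
On the way:
1. the lever over the board is pushed down to its stop, with the board in place under it (((x of board_new in the frame of press between -0.12 and -0.03 m and y of board_new in the frame of press between 0.045 and 0.085 m and z of board_new in the frame of press between 0.034 and 0.05 m and value of joint lever_left above 0.146 rad) or (x of board_new in the frame of press between -0.12 and -0.03 m and y of board_new in the frame of press between -0.085 and -0.045 m and z of board_new in the frame of press between 0.034 and 0.05 m and value of joint lever_right above 0.146 rad))), for 0.2 s.
At the end, for the whole second after the job is handed in: Board at rest on the free bay's floor (level within 0.06 rad, height 4 mm), its middle within 20 mm of the bay's centre line and 0 to 80 mm in front of its middle, parallel within 0.25 rad; finished boards within 20 mm of their start; both levers under 0.03 rad (((y of board_new in the frame of bay_left between -0.02 and 0.02 m and x of board_new in the frame of bay_left between -0.08 and 0 m and z of board_new in the frame of bay_left between -0.004 and 0.004 m) or (y of board_new in the frame of bay_middle between -0.02 and 0.02 m and x of board_new in the frame of bay_middle between -0.08 and 0 m and z of board_new in the frame of bay_middle between -0.004 and 0.004 m) or (y of board_new in the frame of bay_right between -0.02 and 0.02 m and x of board_new in the frame of bay_right between -0.08 and 0 m and z of board_new in the frame of bay_right between -0.004 and 0.004 m)) and angle between board_new's own z axis and vertical below 0.06 rad and angle between the x axis of board_new and the x axis of riser, either way round below 0.25 rad and linear speed of board_new below 0.02 m/s and distance of each of board_a, board_b from where it was at the start of the episode below 0.02 m and value of joint each of lever_left, lever_right below 0.03 rad); the robot touches nothing.
It fails at once if a lever is pushed down (over 0.06 rad) with no board under it ((value of joint lever_left above 0.06 rad and not (x of board_new in the frame of press between -0.12 and -0.03 m and y of board_new in the frame of press between 0.045 and 0.085 m and z of board_new in the frame of press between 0.034 and 0.05 m)) or (value of joint lever_right above 0.06 rad and not (x of board_new in the frame of press between -0.12 and -0.03 m and y of board_new in the frame of press between -0.085 and -0.045 m and z of board_new in the frame of press between 0.034 and 0.05 m))).
It fails at once if the new board is dropped into the riser: faster than 0.7 m/s within 40 mm above the riser's floor (linear speed of board_new above 0.7 m/s and z of board_new in the frame of riser between 0.03 and 0.08 m and x of board_new in the frame of riser between -0.15 and 0.1 m and y of board_new in the frame of riser between -0.16 and 0.16 m).
It fails at once if a finished board is pushed more than 40 mm out of place (distance of any of board_a, board_b from where it was at the start of the episode above 0.04 m).
It fails at once if the wooden egg is knocked over (angle between egg_cup's own z axis and vertical above 0.6 rad).
It also fails if it takes over 50 s, if anything falls off the work surface, if the arm or the gripper's body presses on something with over 40 N, if the wrist force passes 120 N, or if a joint passes its speed limit or range.

## Working session

There is one attempt and no reset: what is moved stays moved. The work goes in short steps, Python scripts to look and compute and a tool call to move; the robot and the scene stay as the last step left them, time stands still between calls to the robot, and variables do not carry over. Pictures are saved under pics/ and viewed, at most 10 in all, crops included, and the job is handed in when it is done.

Besides the shell and the picture viewer there is one more tool, called as name(argument=value, ...) on one line, values as JSON. apply_moves: Moves the arm, as the interface text tells. Shifts and turns lie within -1 to 1; 1 stands for 25 cm of shift or 0.5 rad of turn. Its arguments: {"type":"object","properties":{"commands":{"type":"array"},"grip_force":{"type":"number"}},"required":["commands"]}

```bash
mkdir -p pics; ls
python3 - <<'E'
from bench import ctrl
import cv2,numpy as np
for n in ("scene","side"):
    c=ctrl.camera(n); cv2.imwrite(f"pics/{n}0.png",c["pixels"]); np.savez(f"{n}0.npz",K=c["camera_matrix"],T=c["pose"])
    print(n,c["camera_matrix"].tolist(),np.round(c["pose"],3).tolist())
s=ctrl.observe();print(s["clock"],s["tcp_pos"],s["tool_rot"],s["contact_force"],s["finger_gap"])
E
```

```text
pics
scene [[560.4594912857366, 0.0, 324.19153608265583], [0.0, 560.4594912857366, 239.17355830194703], [0.0, 0.0, 1.0]] [[-0.39, 0.554, -0.736, 1.435], [0.921, 0.239, -0.309, 0.355], [0.005, -0.798, -0.603, 0.836], [0.0, 0.0, 0.0, 1.0]]
side [[519.8906482485158, 0.0, 332.0351450722695], [0.0, 519.8906482485158, 239.3244228778431], [0.0, 0.0, 1.0]] [[-0.996, -0.056, 0.063, 0.482], [-0.084, 0.572, -0.816, 0.847], [0.01, -0.819, -0.574, 0.692], [0.0, 0.0, 0.0, 1.0]]
0.1 [ 0.14092611 -0.50551577  0.23823858] [ 9.90779651e-01  1.35481996e-01  4.14134404e-05 -5.56155176e-04] [-0.87094423  0.59270518 -0.48445912] 0.08832474664116387
```

View pics/scene0.png

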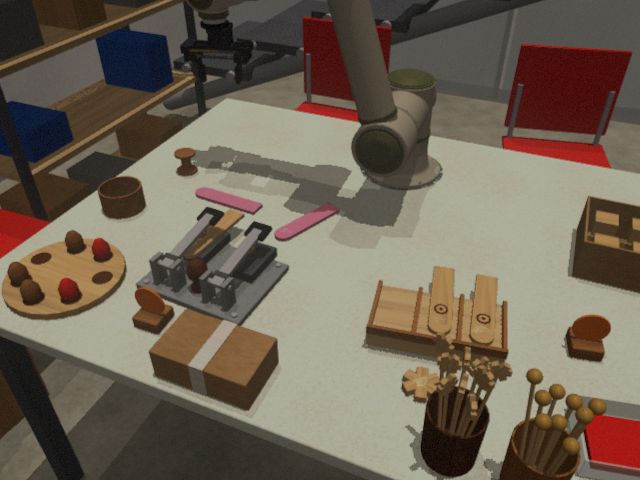

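View pics/side0.png

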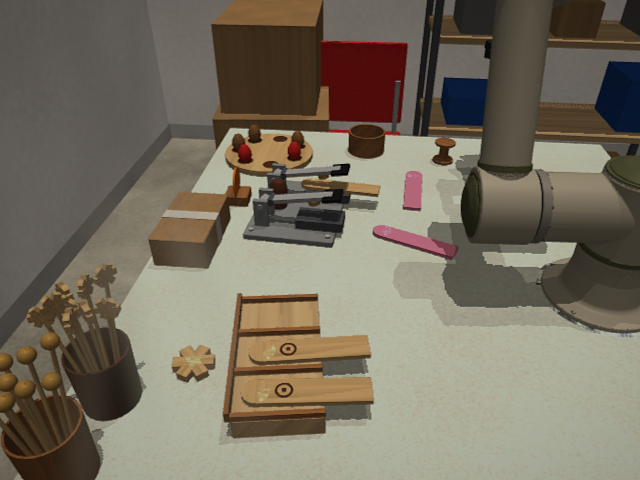

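The scene view shows the press at about (215,270), with the board under the lever that is left in the picture (y negative, so the right lever). The riser's empty bay is at (400,300), on the right-hand side seen from the robot. Pink decoys lie at (228,200) and (308,220). I'll enlarge both areas.

Run:
```python
import cv2,numpy as np
a=cv2.imread("pics/scene0.png");b=cv2.imread("pics/side0.png")
def crop(i,x,y,w,h,s): return cv2.resize(i[y:y+h,x:x+w],None,fx=s,fy=s,interpolation=cv2.INTER_CUBIC)
# press: scene crop (130,190) 170x135 ; side crop (235,150) 160x100
p=np.full((600,800,3),0,np.uint8)
c=crop(a,135,195,160,120,5);cv2.imwrite("pics/press.png",c)
c1=crop(a,360,260,160,100,4); c2=crop(b,220,285,160,150,4)
cv2.imwrite("pics/riser_side.png",c2)
p[:]=0;
```

```text
(no output)
```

View pics/press.png

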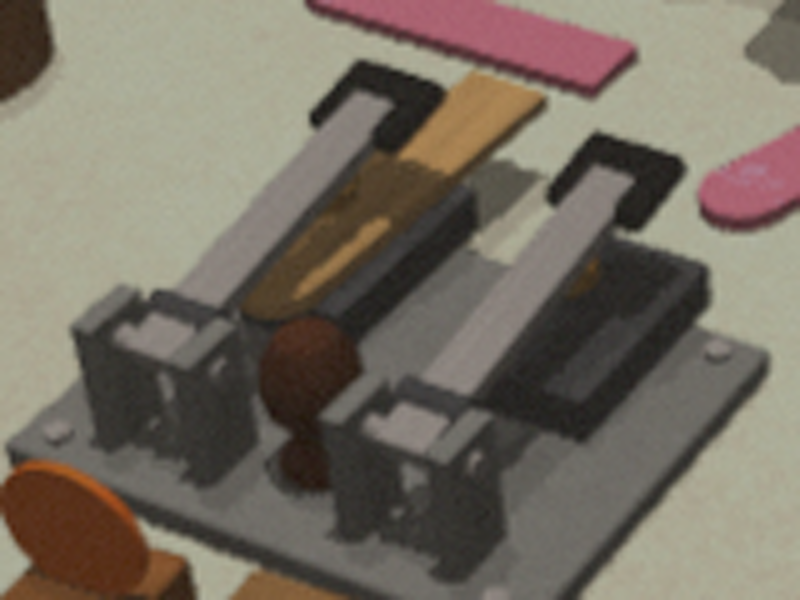

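View pics/riser_side.png

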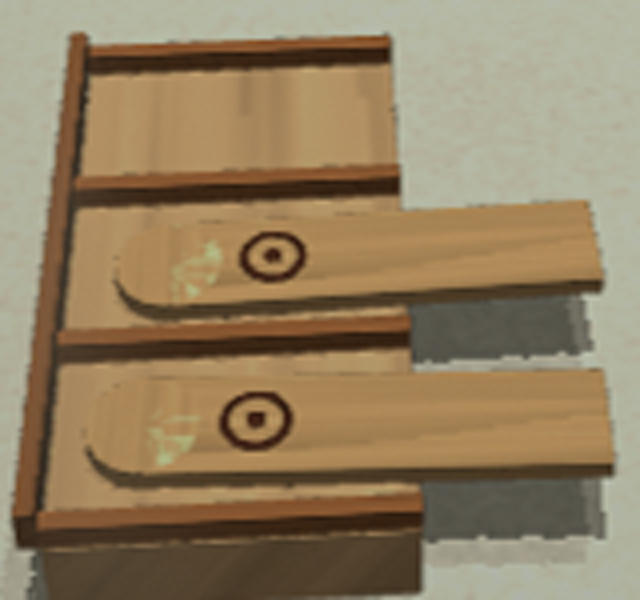

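The press crop confirms the board under the lever at crop (370,110), its near end at crop (478,72)–(546,100); the other anvil is empty. The riser crop shows the top bay empty (y negative, bay_right), with rib front ends at crop (390,44), (398,173), (409,326) and (420,506). Next I fit the poses to these corners.

```bash
cat > h.py <<'E'
import numpy as np
from scipy.optimize import least_squares
def cam(n): d=np.load(n+"0.npz"); return d["K"],d["T"]
def proj(n,P):
    K,T=cam(n); q=(np.asarray(P)-T[:3,3])@T[:3,:3]@K.T; return q[:,:2]/q[:,2:]
def ray(n,uv,z):
    K,T=cam(n); d=T[:3,:3]@np.linalg.solve(K,[*uv,1]); return T[:3,3]+d*(z-T[2,3])/d[2]
def place(p,M):
    c,s=np.cos(p[2]),np.sin(p[2]); M=np.asarray(M,float)
    return np.c_[p[0]+c*M[:,0]-s*M[:,1],p[1]+s*M[:,0]+c*M[:,1],M[:,2]]
def fit(obs,p0):
    f=lambda p:np.concatenate([(proj(n,place(p,M))-U).ravel() for n,M,U in obs])
    r=least_squares(f,p0,loss="soft_l1"); return r.x,r.fun
E
python3 - <<'E'
from h import *
R=np.array([[-70,-131.5,52],[-70,-123.5,52],[-70,-46.5,52],[-70,-38.5,52],[-70,38.5,52],[-70,46.5,52],[-70,123.5,52],[-70,131.5,52],[70,131.5,52],[70,-131.5,52]])/1e3
U=np.array([[390,37],[390,51],[398,166],[399,180],[409,318],[409,334],[420,497],[421,516],[38,516],[88,48]])/4+[220,285]
p,f=fit([("side",R,U)],[.6,.25,0]);print("riser",p.round(4),f.round(1))
# press
M=np.array([[-105,135,15],[105,-135,15],[-104,-90,100],[-104,-40,100],[-104,40,100],[-104,90,100],[-60,90,98]])/1e3
V=np.array([[768,352],[10,447],[360,62],[445,90],[597,133],[683,158],[635,228]])/5+[135,195]
p,f=fit([("scene",M,V)],[.6,-.25,0]);print("press",p.round(4),f.round(1))
E1=[ray("scene",np.array(u)/5+[135,195],.05) for u in ([478,72],[546,100])];print("board end",np.round(E1,4),np.linalg.norm(E1[0]-E1[1]))
pad=place(p,[[-.082,-.065,.1]])[0];print("paddle",pad.round(4),proj("scene",[pad]),proj("side",[pad]))
# board middle & yaw guess
for u in ([478,72],[546,100],[380,218]):print(ray("scene",np.array(u)/5+[135,195],.05).round(4))
E
```

```text
riser [0.6135 0.2583 0.1498] [ 0.1 -0.2  0.3 -0.8  0.2  0.   0.2 -0.2 -0.1 -0.1  0.2 -0.2  0.1 -0.1
  0.2 -0.2 -1.7  4.7 -0.2 -0.2]
press [ 0.6441 -0.241  -0.0702] [ 2.5 -1.7  0.2 -2.6 -0.6  0.5 -0.   0.5 -1.2  1.1  0.6  2.1 -0.3 -0.7]
board end [[ 0.4545 -0.3105  0.05  ]
 [ 0.4626 -0.2672  0.05  ]] 0.044078389902963665
paddle [ 0.5577 -0.3001  0.1   ] [[209.47220189 215.45989516]] [[338.08725043 167.97022411]]
[ 0.4545 -0.3105  0.05  ]
[ 0.4626 -0.2672  0.05  ]
[ 0.5777 -0.2902  0.05  ]
```

```bash
cat >> h.py <<'E'
from scipy.spatial.transform import Rotation as Ro
def to(pos,yaw):
    from bench import ctrl
    s=ctrl.observe(); R=Ro.from_quat(s["tool_rot"]); G=Ro.from_matrix([[np.cos(yaw),np.sin(yaw),0],[np.sin(yaw),-np.cos(yaw),0],[0,0,-1]])
    d=np.asarray(pos)-s["tcp_pos"]
    print("t",round(s["clock"],2),"tcp",s["tcp_pos"].round(4),"F",s["contact_force"].round(1),"gap",round(s["finger_gap"],4),"dist",np.linalg.norm(d).round(4))
    print("travel",(R.inv().apply(d)/.25).round(3).tolist(),"dr",((R.inv()*G).as_rotvec()/.5).round(3).tolist())
E
python3 - <<'E'
from h import *
M=np.array([[-105,135,15],[105,-135,15],[-104,-90,103.5],[-104,-40,103.5],[-104,40,103.5],[-104,90,103.5],[-60,90,96.5]])/1e3
V=np.array([[768,352],[10,447],[360,62],[445,90],[597,133],[683,158],[635,228]])/5+[135,195]
p,f=fit([("scene",M,V)],[.6,-.25,0]);print("press",p.round(4),f.round(1))
print("paddle",place(p,[[-.082,-.065,.1]])[0].round(4))
print("bowl",ray("scene",(122,205),0.01).round(3))
to([.47,-.30,.27],-.1)
E
```

```text
press [ 0.6463 -0.2391 -0.0643] [ 2.7 -1.2  0.2 -1.4 -1.   0.  -0.2 -0.1 -1.2  0.4  0.7  1.3  0.   0.5]
paddle [ 0.5603 -0.2987  0.1   ]
bowl [ 0.501 -0.619  0.01 ]
t 0.1 tcp [ 0.1409 -0.5055  0.2382] F [-0.9  0.6 -0.5] gap 0.0883 dist 0.3893
travel [1.489, -0.439, -0.126] dr [-0.002, -0.0, 0.744]
```

apply_moves(commands=[{"travel":[0.9,-0.27,-0.13],"dr":[0,0,0.744],"jaw":1},{"travel":[0.9,-0.27,-0.13],"dr":[0,0,0.744],"jaw":1},{"travel":[0.9,-0.27,-0.13],"dr":[0,0,0.744],"jaw":1},{"travel":[0.9,-0.27,-0.13],"dr":[0,0,0.744],"jaw":1},{"travel":[0.9,-0.27,-0.13],"dr":[0,0,0.744],"jaw":1},{"travel":[0.9,-0.27,-0.13],"dr":[0,0,0.744],"jaw":1}])

```text
clock: 0.7
tcp_pos: [0.3429, -0.3776, 0.2719]
tool_rot: [0.999, -0.047, 0.001, 0.0]
contact_force: [-0.0, -0.7, -0.2]
finger_gap: 0.0878
grasp_force: 0.0
```

Run:
```python
from h import *
to([.47,-.30,.27],-.1)
```

```text
t 0.7 tcp [ 0.3429 -0.3776  0.2719] F [-0.  -0.7 -0.2] gap 0.0878 dist 0.1489
travel [0.477, -0.357, 0.008] dr [0.0, -0.003, 0.011]
```

apply_moves(commands=[{"travel":[0.477,-0.357,0.008],"dr":[0,0,0.01],"jaw":0},{"travel":[0.477,-0.357,0.008],"dr":[0,0,0.01],"jaw":0},{"travel":[0.477,-0.357,0.008],"dr":[0,0,0.01],"jaw":0},{"travel":[0.477,-0.357,0.008],"dr":[0,0,0.01],"jaw":0},{"travel":[0.477,-0.357,0.008],"dr":[0,0,0.01],"jaw":0}])

```text
clock: 1.2
tcp_pos: [0.467, -0.3034, 0.2685]
tool_rot: [0.999, -0.052, -0.001, -0.0]
contact_force: [-0.8, -0.2, -0.5]
finger_gap: 0.0507
grasp_force: 0.0
```

Run:
```python
from h import *
from bench import ctrl; import cv2
c=ctrl.camera("wrist"); cv2.imwrite("pics/w1.png",c["pixels"]); np.savez("wrist0.npz",K=c["camera_matrix"],T=c["pose"]); print(c["camera_matrix"].round(1).tolist(),c["pose"].round(3).tolist())
to([.5603,-.2987,.13],-.07)
```

```text
[[371.6, 0.0, 323.6], [0.0, 371.6, 241.6], [0.0, 0.0, 1.0]] [[-0.103, -0.959, -0.265, 0.534], [-0.995, 0.099, 0.029, -0.31], [-0.001, 0.267, -0.964, 0.413], [0.0, 0.0, 0.0, 1.0]]
t 1.25 tcp [ 0.4664 -0.304   0.2688] F [ 0.4  0.4 -0.8] gap 0.0464 dist 0.1676
travel [0.372, -0.061, 0.555] dr [-0.0, 0.002, -0.071]
```

View pics/w1.png

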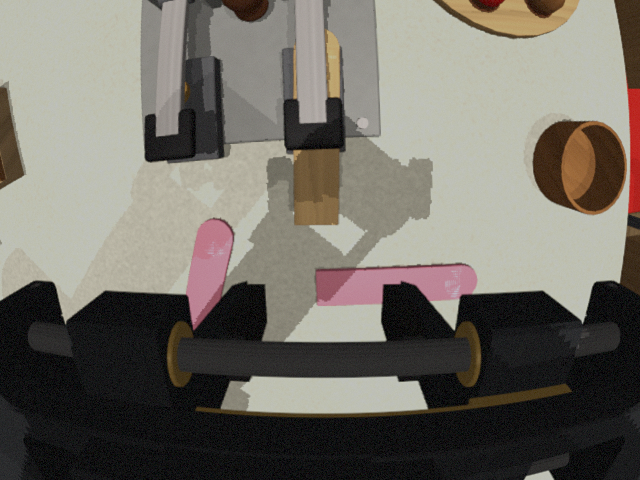

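The wrist view shows the board's near end at (294,224)–(338,223). The right paddle covers columns 285–344 and rows 98–150, and the plate's front corners are at about (380,135) and (143,~145).

```bash
cat >> h.py <<'E'
def fray(uv,z,n="wrist"):
    K,T=cam(n); v=np.array([uv[0]-K[0,2],uv[1]-K[1,2]])/K[0,0]; r=np.hypot(*v)
    d=T[:3,:3]@np.r_[v/r*np.sin(r),np.cos(r)]; return T[:3,3]+d*(z-T[2,3])/d[2]
E
python3 - <<'E'
from h import *
pr=lambda n,a:print(n,np.round(a,4))
a,b=fray((294,224),.05),fray((338,223),.05); pr("end",[a,b,(a+b)/2]); print(np.linalg.norm(a-b),"yaw",np.arctan2(-(a-b)[0],(a-b)[1]))
l1,l2=fray((296,155),.05),fray((339,155),.05);m=(l1+l2)/2;d=m-(a+b)/2;print("axis yaw",np.arctan2(d[1],d[0]),np.linalg.norm(l1-l2))
pr("paddle rear L/R",[fray((285,98),.098),fray((344,98),.098)])
pr("plate front R",fray((380,135),.015)); pr("plate right rear-ish",fray((376,0),.015)); pr("plate front L",fray((143,150),.015))
print(place([.6463,-.2391,-.0643],[[-.105,-.135,0],[-.06,-.04,0],[-.06,-.09,0]]).round(4))
E
```

```text
end [[ 0.4558 -0.2718  0.05  ]
 [ 0.4522 -0.3158  0.05  ]
 [ 0.454  -0.2938  0.05  ]]
0.04417305450723549 yaw -0.08047419418250022
axis yaw -0.1284646017644286 0.04175544360441525
paddle rear L/R [[ 0.575  -0.2816  0.098 ]
 [ 0.5696 -0.3306  0.098 ]]
plate front R [ 0.5359 -0.3703  0.015 ]
plate right rear-ish [ 0.6888 -0.3828  0.015 ]
plate front L [ 0.555  -0.1029  0.015 ]
[[ 0.5328 -0.3671  0.    ]
 [ 0.5839 -0.2752  0.    ]
 [ 0.5806 -0.3251  0.    ]]
```

Run:
```python
from h import *
to([.559,-.3015,.118],-.09)
```

```text
t 1.25 tcp [ 0.4664 -0.304   0.2688] F [ 0.4  0.4 -0.8] gap 0.0464 dist 0.1769
travel [0.368, -0.049, 0.603] dr [-0.0, 0.002, -0.031]
```

apply_moves(commands=[{"travel":[0.37,-0.05,0.2],"dr":[0,0,-0.03],"jaw":0},{"travel":[0.37,-0.05,0.3],"dr":[0,0,-0.03],"jaw":0},{"travel":[0.37,-0.05,0.45],"dr":[0,0,-0.03],"jaw":0},{"travel":[0.37,-0.05,0.603],"dr":[0,0,-0.03],"jaw":0},{"travel":[0.37,-0.05,0.603],"dr":[0,0,-0.03],"jaw":0},{"travel":[0.37,-0.05,0.603],"dr":[0,0,-0.03],"jaw":0}])

```text
clock: 1.85
tcp_pos: [0.5598, -0.3022, 0.1199]
tool_rot: [0.999, -0.046, 0.0, 0.0]
contact_force: [-0.7, 0.2, 0.4]
finger_gap: 0.0006
grasp_force: 0.0
```

Run:
```python
from h import *
from bench import ctrl; import cv2
c=ctrl.camera("side")["pixels"];w=ctrl.camera("wrist")["pixels"]
a=cv2.resize(c[120:260,230:410],(540,420),interpolation=cv2.INTER_CUBIC)
o=np.zeros((600,800,3),np.uint8);o[:420,:540]=a; o[360:,400:]=cv2.resize(w,(400,300))[:240]
cv2.imwrite("pics/p2.png",o)
to([.559,-.3015,.074],-.09)
```

```text
t 1.95 tcp [ 0.5608 -0.3023  0.1217] F [ 0.1 -0.7 -0.1] gap 0.0008 dist 0.0478
travel [-0.008, -0.003, 0.191] dr [0.005, -0.008, -0.003]
```

View pics/p2.png

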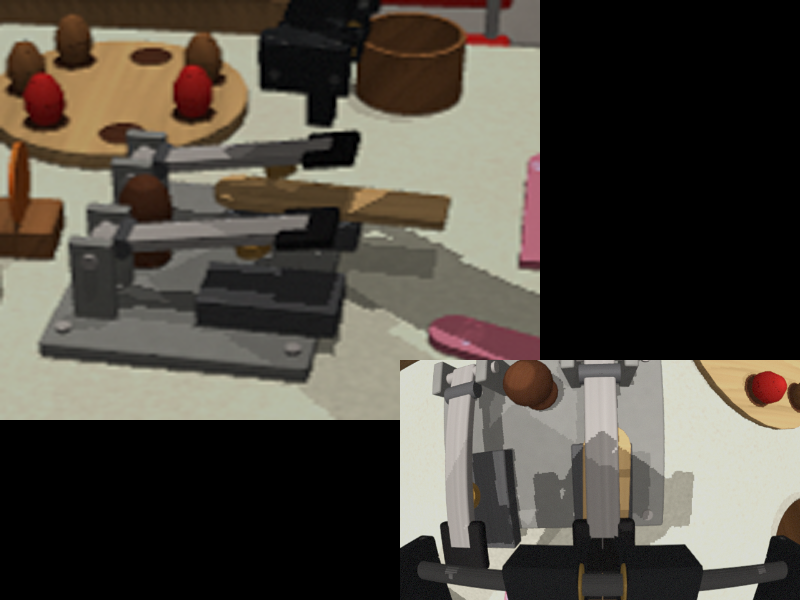

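The fingertips, at crop (320,125), sit above the right paddle at (335,148), and in the wrist view they line up with that lever. Pressing now.

apply_moves(commands=[{"travel":[-0.005,0,0.06],"dr":[0,0,0],"jaw":0},{"travel":[-0.008,0,0.1],"dr":[0,0,0],"jaw":0},{"travel":[-0.012,0,0.14],"dr":[0,0,0],"jaw":0},{"travel":[-0.015,0,0.17],"dr":[0,0,0],"jaw":0},{"travel":[-0.015,0,0.18],"dr":[0,0,0],"jaw":0},{"travel":[-0.015,0,0.185],"dr":[0,0,0],"jaw":0},{"travel":[-0.015,0,0.185],"dr":[0,0,0],"jaw":0}])

```text
clock: 2.65
tcp_pos: [0.5566, -0.3015, 0.0745]
tool_rot: [0.999, -0.045, 0.001, 0.001]
contact_force: [-6.6, -1.3, 9.5]
finger_gap: 0.0004
grasp_force: 4.8
```

apply_moves(commands=[{"travel":[0,0,0.012],"dr":[0,0,0],"jaw":0},{"travel":[0,0,0.016],"dr":[0,0,0],"jaw":0},{"travel":[0,0,0.016],"dr":[0,0,0],"jaw":0}])

```text
clock: 2.95
tcp_pos: [0.5567, -0.3015, 0.0736]
tool_rot: [0.999, -0.045, 0.001, 0.002]
contact_force: [-16.2, 5.5, 31.7]
finger_gap: 0.0003
grasp_force: 16.0
```

The stop is reached: force jumped to 32 N while z stayed at 74 mm. I'll hold briefly, then release.

apply_moves(commands=[{"travel":[0,0,-0.004],"dr":[0,0,0],"jaw":0},{"travel":[0,0,-0.004],"dr":[0,0,0],"jaw":0},{"travel":[0,0,-0.08],"dr":[0,0,0],"jaw":0},{"travel":[0,0,-0.18],"dr":[0,0,0],"jaw":0},{"travel":[0,0,-0.32],"dr":[0,0,0],"jaw":0},{"travel":[-0.1,0,-0.4],"dr":[0,0,0],"jaw":1},{"travel":[-0.3,0,-0.4],"dr":[0,0,0],"jaw":1},{"travel":[-0.4,0,-0.4],"dr":[0,0,0],"jaw":1}])

```text
clock: 3.75
tcp_pos: [0.4549, -0.2911, 0.1695]
tool_rot: [0.999, -0.045, 0.001, 0.001]
contact_force: [1.2, 0.9, -0.2]
finger_gap: 0.0223
grasp_force: 0.0
```

Run:
```python
from h import *
from bench import ctrl; import cv2
c=ctrl.camera("wrist"); np.savez("wrist0.npz",K=c["camera_matrix"],T=c["pose"]); cv2.imwrite("pics/w3.png",c["pixels"])
to([.486,-.294,.12],-.1)
```

```text
t 3.8 tcp [ 0.4531 -0.2909  0.1694] F [ 1.6 -1.9  0.9] gap 0.0266 dist 0.0595
travel [0.132, 0.0, 0.198] dr [0.001, 0.001, 0.017]
```

View pics/w3.png

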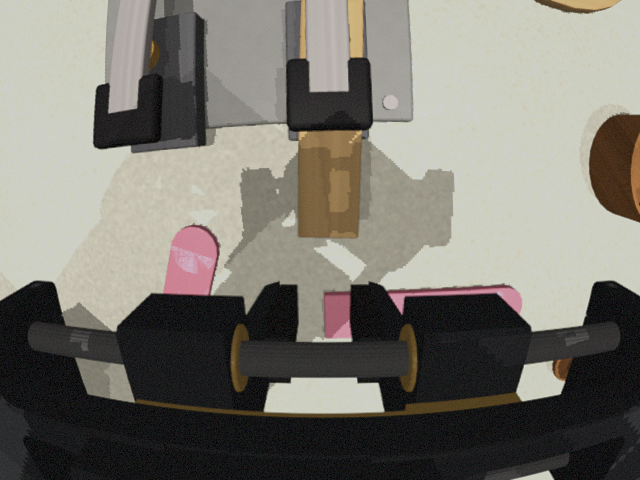

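The lever is back up and the board is in place. Its near-end corners are (299,235) and (358,237), with the sides reaching (300,133) and (361,135).

Run:
```python
from h import *
a,b,c,d=[fray(u,.05) for u in ((299,235),(358,237),(300,135),(361,135))]
m,n=(a+b)/2,(c+d)/2; print(a.round(4),b.round(4),c.round(4),d.round(4),np.linalg.norm(a-b),np.linalg.norm(c-d))
yaw=np.arctan2(n[1]-m[1],n[0]-m[0]); print("mid",m.round(4),"yaw",yaw, np.arctan2(-(a-b)[0],(a-b)[1]))
print("paddle front",fray((290,128),.092).round(4),fray((370,128),.092).round(4))
g=m+.03*np.array([np.cos(yaw),np.sin(yaw),0]); print(g.round(4)); to([g[0],g[1],.031],yaw)
```

```text
[ 0.4565 -0.2728  0.05  ] [ 0.4511 -0.316   0.05  ] [ 0.5288 -0.2808  0.05  ] [ 0.5251 -0.3236  0.05  ] 0.04350864880008305 0.04294982531332413
mid [ 0.4538 -0.2944  0.05  ] yaw -0.10685267159831525 -0.12493498145178407
paddle front [ 0.5326 -0.2779  0.092 ] [ 0.5285 -0.3251  0.092 ]
[ 0.4837 -0.2976  0.05  ]
t 3.8 tcp [ 0.4531 -0.2909  0.1694] F [ 1.6 -1.9  0.9] gap 0.0266 dist 0.1419
travel [0.124, 0.015, 0.554] dr [0.001, 0.001, 0.031]
```

apply_moves(commands=[{"travel":[0.12,0.012,0.1],"dr":[0,0,0.04],"jaw":1},{"travel":[0.12,0.012,0.2],"dr":[0,0,0.04],"jaw":1},{"travel":[0.12,0.012,0.24],"dr":[0,0,0.04],"jaw":1},{"travel":[0.12,0.012,0.24],"dr":[0,0,0.04],"jaw":1},{"travel":[0.12,0.012,0.24],"dr":[0,0,0.04],"jaw":1},{"travel":[0.12,0.012,0.24],"dr":[0,0,0.04],"jaw":1}])

```text
clock: 4.4
tcp_pos: [0.4871, -0.2975, 0.1097]
tool_rot: [0.998, -0.055, 0.001, 0.001]
contact_force: [-0.2, 0.6, -0.1]
finger_gap: 0.0744
grasp_force: 0.0
```

Run:
```python
from h import *
to([.4835,-.2965,.031],-.11)
```

```text
t 4.4 tcp [ 0.4871 -0.2975  0.1097] F [-0.2  0.6 -0.1] gap 0.0744 dist 0.0787
travel [-0.015, -0.003, 0.315] dr [0.003, -0.004, -0.001]
```

apply_moves(commands=[{"travel":[-0.015,-0.003,0],"dr":[0,0,0],"jaw":1},{"travel":[-0.015,-0.003,0],"dr":[0,0,0],"jaw":1},{"travel":[-0.015,-0.003,0.1],"dr":[0,0,0],"jaw":1},{"travel":[-0.015,-0.003,0.2],"dr":[0,0,0],"jaw":1},{"travel":[-0.015,-0.003,0.28],"dr":[0,0,0],"jaw":1},{"travel":[-0.015,-0.003,0.315],"dr":[0,0,0],"jaw":1},{"travel":[-0.015,-0.003,0.315],"dr":[0,0,0],"jaw":1},{"travel":[-0.015,-0.003,0.315],"dr":[0,0,0],"jaw":0.75}])

```text
clock: 5.2
tcp_pos: [0.4835, -0.2963, 0.0304]
tool_rot: [0.998, -0.055, 0.001, 0.0]
contact_force: [0.3, 0.2, -0.0]
finger_gap: 0.0823
grasp_force: 0.0
```

apply_moves(commands=[{"travel":[0,0,0],"dr":[0,0,0],"jaw":0.4},{"travel":[0,0,0],"dr":[0,0,0],"jaw":0.4},{"travel":[0,0,0],"dr":[0,0,0],"jaw":0.4},{"travel":[0,0,0],"dr":[0,0,0],"jaw":0.4},{"travel":[0,0,0],"dr":[0,0,0],"jaw":0.4},{"travel":[0,0,0],"dr":[0,0,0],"jaw":0.4}], grip_force=20)

```text
clock: 5.8
tcp_pos: [0.4831, -0.2959, 0.0296]
tool_rot: [0.998, -0.055, 0.0, 0.0]
contact_force: [0.5, 0.5, 0.6]
finger_gap: 0.0446
grasp_force: 20.0
```

The board is gripped: gap 45 mm at 20 N. Next I lift it slightly, slide it sideways clear of the lever, then raise it.

apply_moves(commands=[{"travel":[0,0,-0.014],"dr":[0,0,0],"jaw":0.3},{"travel":[0,0.06,-0.016],"dr":[0,0,0],"jaw":0.3},{"travel":[0,0.13,-0.016],"dr":[0,0,0],"jaw":0.3},{"travel":[0,0.2,-0.016],"dr":[0,0,0],"jaw":0.3},{"travel":[0,0.27,-0.016],"dr":[0,0,0],"jaw":0.3},{"travel":[0,0.32,-0.016],"dr":[0,0,0],"jaw":0.3},{"travel":[0,0.32,-0.016],"dr":[0,0,0],"jaw":0.3},{"travel":[0,0.32,-0.016],"dr":[0,0,0],"jaw":0.3}], grip_force=30)

```text
clock: 6.6
tcp_pos: [0.4741, -0.3753, 0.0332]
tool_rot: [0.998, -0.055, -0.0, -0.0]
contact_force: [0.1, 0.4, -1.3]
finger_gap: 0.0443
grasp_force: 30.0
```

Run:
```python
from h import *
from bench import ctrl; import cv2
c=ctrl.camera("wrist")["pixels"];s=ctrl.camera("side")["pixels"]
o=np.zeros((600,800,3),np.uint8);o[:360,:480]=cv2.resize(c,(480,360));o[300:,400:]=cv2.resize(s[120:270,230:430],(400,300));cv2.imwrite("pics/p4.png",o)
to([.47,-.375,.16],-.11)
```

```text
t 6.7 tcp [ 0.4743 -0.3748  0.0334] F [-0.8 -0.   0.5] gap 0.0445 dist 0.1267
travel [-0.017, 0.003, -0.507] dr [-0.001, 0.001, 0.001]
```

View pics/p4.png

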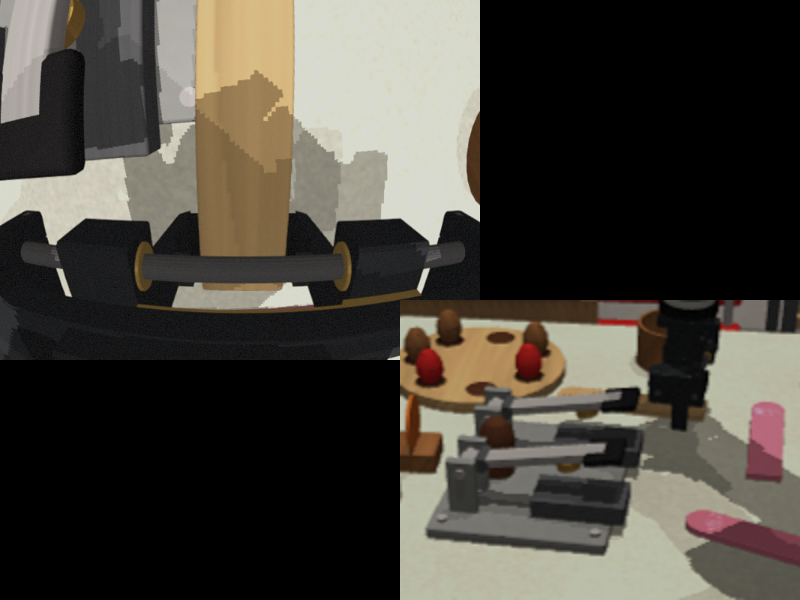

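The board is free of the press and held firmly, with the lever up. Raising it and heading for the right bay.

apply_moves(commands=[{"travel":[0,0,-0.15],"dr":[0,0,0],"jaw":0.3},{"travel":[-0.03,0,-0.35],"dr":[0,0,0],"jaw":0.3},{"travel":[-0.06,0,-0.52],"dr":[0,0,0],"jaw":0.3},{"travel":[-0.06,0,-0.6],"dr":[0,0,0],"jaw":0.3},{"travel":[-0.06,-0.15,-0.64],"dr":[0,0,-0.1],"jaw":0.3},{"travel":[-0.06,-0.3,-0.64],"dr":[0,0,-0.2],"jaw":0.3},{"travel":[-0.06,-0.45,-0.64],"dr":[0,0,-0.3],"jaw":0.3},{"travel":[-0.06,-0.6,-0.64],"dr":[0,0,-0.35],"jaw":0.3}])

```text
clock: 7.5
tcp_pos: [0.4758, -0.2225, 0.1936]
tool_rot: [0.999, 0.034, 0.0, -0.0]
contact_force: [0.1, 0.3, -0.3]
finger_gap: 0.0444
grasp_force: 30.0
```

Run:
```python
from h import *
g=place([.6135,.2583,.1498],[[-.116,-.085,.14]])[0]; print(g)
to(g,.15)
```

```text
[0.51148452 0.15694004 0.14      ]
t 7.5 tcp [ 0.4758 -0.2225  0.1936] F [ 0.1  0.3 -0.3] gap 0.0444 dist 0.3849
travel [0.245, -1.505, 0.215] dr [-0.0, -0.0, -0.166]
```

apply_moves(commands=[{"travel":[0,-0.15,0],"dr":[0,0,-0.08],"jaw":0.3},{"travel":[0,-0.3,0],"dr":[0,0,-0.16],"jaw":0.3},{"travel":[0.05,-0.45,0],"dr":[0,0,-0.166],"jaw":0.3},{"travel":[0.1,-0.62,0],"dr":[0,0,-0.166],"jaw":0.3},{"travel":[0.13,-0.8,0],"dr":[0,0,-0.166],"jaw":0.3},{"travel":[0.15,-0.97,0],"dr":[0,0,-0.166],"jaw":0.3},{"travel":[0.15,-1,0],"dr":[0,0,-0.166],"jaw":0.3}])

```text
clock: 8.2
tcp_pos: [0.4965, 0.0313, 0.1936]
tool_rot: [0.997, 0.076, -0.0, -0.0]
contact_force: [0.3, -1.2, -0.9]
finger_gap: 0.0445
grasp_force: 30.0
```

Run:
```python
from h import *
to([.5115,.157,.12],.15)
```

```text
t 8.2 tcp [0.4965 0.0313 0.1936] F [ 0.3 -1.2 -0.9] gap 0.0445 dist 0.1464
travel [0.136, -0.487, 0.295] dr [-0.002, -0.0, 0.006]
```

apply_moves(commands=[{"travel":[0.05,-0.18,0.02],"dr":[0,0,0],"jaw":0.3},{"travel":[0.1,-0.35,0.06],"dr":[0,0,0],"jaw":0.3},{"travel":[0.136,-0.46,0.12],"dr":[0,0,0],"jaw":0.3},{"travel":[0.136,-0.487,0.2],"dr":[0,0,0],"jaw":0.3},{"travel":[0.136,-0.487,0.295],"dr":[0,0,0],"jaw":0.3},{"travel":[0.136,-0.487,0.295],"dr":[0,0,0],"jaw":0.3},{"travel":[0.136,-0.487,0.295],"dr":[0,0,0],"jaw":0.3}])

```text
clock: 8.9
tcp_pos: [0.5129, 0.1524, 0.1203]
tool_rot: [0.997, 0.074, 0.0, 0.0]
contact_force: [0.4, -0.5, -0.6]
finger_gap: 0.0444
grasp_force: 30.0
```

Run:
```python
from h import *
from bench import ctrl; import cv2
c=ctrl.camera("wrist");np.savez("wrist0.npz",K=c["camera_matrix"],T=c["pose"]);s=ctrl.camera("side")["pixels"]
o=np.zeros((600,800,3),np.uint8);o[:360,:480]=cv2.resize(c["pixels"],(480,360));o[:400,480:]=cv2.resize(s[260:460,220:380],(320,400));cv2.imwrite("pics/p5.png",o)
to([.5115,.157,.06],.15)
```

```text
t 9.0 tcp [0.5134 0.1524 0.1211] F [0.2 0.4 0.3] gap 0.0445 dist 0.0613
travel [-0.005, -0.019, 0.244] dr [0.0, -0.004, -0.005]
```

View pics/p5.png

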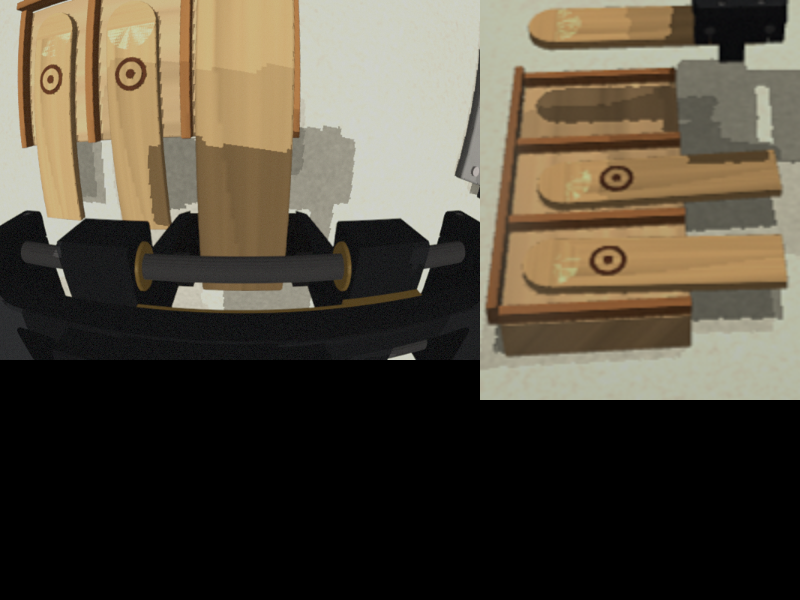

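The board hangs over the right bay. The bay's rib front ends are at about (187,138) and (297,138) in the 0.75-scale wrist view. I'll check them against the fit.

Run:
```python
from h import *
s=4/3
P=[fray(np.array(u)*s,.052) for u in ((93,140),(187,138),(297,138))]
print(np.round(P,4), np.linalg.norm(P[1]-P[0]),np.linalg.norm(P[2]-P[1]))
print(place([.6135,.2583,.1498],[[-.07,.0425,0],[-.07,-.0425,0],[-.07,-.1275,0]]).round(4))
```

```text
[[0.5388 0.2852 0.052 ]
 [0.5498 0.2021 0.052 ]
 [0.5624 0.1176 0.052 ]] 0.08385881767166826 0.08545003605497471
[[0.5379 0.2899 0.    ]
 [0.5506 0.2058 0.    ]
 [0.5633 0.1218 0.    ]]
```

apply_moves(commands=[{"travel":[-0.005,-0.011,0.05],"dr":[0,0,0],"jaw":0.3},{"travel":[-0.005,-0.011,0.12],"dr":[0,0,0],"jaw":0.3},{"travel":[-0.005,-0.011,0.19],"dr":[0,0,0],"jaw":0.3},{"travel":[-0.005,-0.011,0.25],"dr":[0,0,0],"jaw":0.3},{"travel":[-0.005,-0.011,0.3],"dr":[0,0,0],"jaw":0.3},{"travel":[-0.005,-0.011,0.335],"dr":[0,0,0],"jaw":0.3},{"travel":[-0.005,-0.011,0.34],"dr":[0,0,0],"jaw":0.3},{"travel":[-0.005,-0.011,0.34],"dr":[0,0,0],"jaw":0.3}])

```text
clock: 9.8
tcp_pos: [0.5113, 0.1552, 0.0349]
tool_rot: [0.997, 0.074, 0.0, -0.0]
contact_force: [1.0, -0.6, 0.8]
finger_gap: 0.0447
grasp_force: 30.0
```

apply_moves(commands=[{"travel":[0,0,0.006],"dr":[0,0,0],"jaw":0.3},{"travel":[0,0,0.012],"dr":[0,0,0],"jaw":0.3},{"travel":[0,0,0.017],"dr":[0,0,0],"jaw":0.3},{"travel":[0,0,0.017],"dr":[0,0,0],"jaw":0.3},{"travel":[0,0,0.017],"dr":[0,0,0],"jaw":0.3}])

```text
clock: 10.3
tcp_pos: [0.5112, 0.1552, 0.0305]
tool_rot: [0.997, 0.074, 0.0, -0.0]
contact_force: [0.5, 0.3, -0.6]
finger_gap: 0.0447
grasp_force: 30.0
```

apply_moves(commands=[{"travel":[0,0,0.004],"dr":[0,0,0],"jaw":0.3},{"travel":[0,0,0.006],"dr":[0,0,0],"jaw":0.3},{"travel":[0,0,0.006],"dr":[0,0,0],"jaw":0.3}])

```text
clock: 10.6
tcp_pos: [0.5112, 0.1552, 0.0291]
tool_rot: [0.997, 0.074, 0.0, 0.0]
contact_force: [-1.1, 0.7, 1.9]
finger_gap: 0.0445
grasp_force: 30.0
```

Light contact (1.9 N) means the board is on the floor. I'll open just enough to spare the neighbouring board, then rise.

apply_moves(commands=[{"travel":[0,0,0],"dr":[0,0,0],"jaw":0.54},{"travel":[0,0,0],"dr":[0,0,0],"jaw":0.58},{"travel":[0,0,0],"dr":[0,0,0],"jaw":0.62},{"travel":[0,0,0],"dr":[0,0,0],"jaw":0.66},{"travel":[0,0,0],"dr":[0,0,0],"jaw":0.66},{"travel":[0,0,-0.04],"dr":[0,0,0],"jaw":0.66},{"travel":[0,0,-0.12],"dr":[0,0,0],"jaw":0.66},{"travel":[0,0,-0.28],"dr":[0,0,0],"jaw":0.66}])

```text
clock: 11.4
tcp_pos: [0.5099, 0.155, 0.0985]
tool_rot: [0.997, 0.074, -0.002, -0.0]
contact_force: [-0.8, -0.2, 0.2]
finger_gap: 0.0581
grasp_force: 0.0
```

apply_moves(commands=[{"travel":[-0.1,0.1,-0.2],"dr":[0,0,0],"jaw":0.66},{"travel":[-0.25,0.25,-0.4],"dr":[0,0,0],"jaw":0.66},{"travel":[-0.35,0.4,-0.5],"dr":[0,0,0],"jaw":0.66},{"travel":[-0.35,0.5,-0.5],"dr":[0,0,0],"jaw":0.66},{"travel":[-0.35,0.5,-0.5],"dr":[0,0,0],"jaw":0.66}])

```text
clock: 11.9
tcp_pos: [0.4431, 0.0153, 0.2271]
tool_rot: [0.997, 0.072, 0.003, 0.001]
contact_force: [0.6, 0.4, 0.3]
finger_gap: 0.0582
grasp_force: 0.0
```

Run:
```python
from h import *
from bench import ctrl; import cv2
a=ctrl.camera("scene")["pixels"];s=ctrl.camera("side")["pixels"]
o=np.zeros((600,800,3),np.uint8);o[:600,:480]=cv2.resize(s[260:460,220:380],(480,600));o[:200,480:]=cv2.resize(a[255:365,360:536],(320,200));o[220:470,480:]=cv2.resize(s[120:245,230:390],(320,250));cv2.imwrite("pics/p6.png",o)
```

```text
(no output)
```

View pics/p6.png

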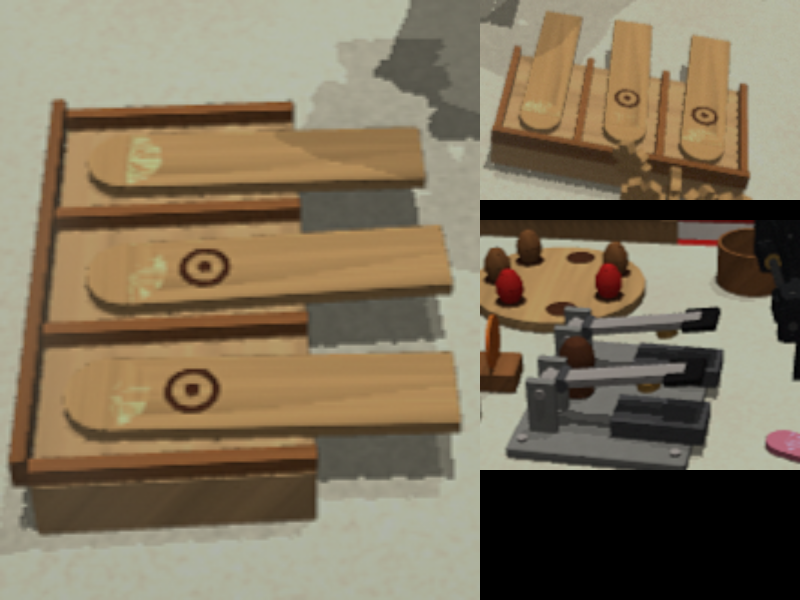

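The new board lies flat in the right bay (near end at (423,158)) alongside the two finished boards, which haven't moved. Both levers are up and the egg is standing.

```bash
python3 -c "
from bench import ctrl; print(ctrl.finish_job())"
```

```text
the job is handed in; nothing more can be done
None
```

I pressed the right lever to its stop over the board, laid the board flat in the riser's right bay, and handed the job in at about 12 s; no verdict came back, but the last picture showed the finished boards in place, the levers up and the egg standing.

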